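# Put the hand stamps back in their rests

### The arm

A 7-joint arm with a two-finger parallel gripper is mounted at the origin on the work surface. World frame = base frame: x ahead of the robot, y to its left, z up, the work surface at z = 0. Lengths are in m, angles in rad, forces in N, time in s.
With the tool pointing down it reaches from about 0.4 to 0.85 m from the base axis. Payload 10.4 kg.
Tool frame: the origin (TCP) lies on the centre line of the jaws, within the pads' length; the fingertips stand r.tip_extent ahead of it and the grasp point (between the pads) lies 8 mm behind it (r.tip_extent is the distance from the TCP to the fingertips, in m); z points along the fingers, y is the direction in which the jaws open and shut (so a half turn about z gives the same grasp; the last joint's range is limited). The gripper opens to 87 mm and grips with 3 to 60 N. Pads are 19 mm wide; open, the fingers measure 117 mm over their backs; the gripper's body (75 mm by 190 mm) begins 51 mm behind the grasp point.
Start: joints at [-0.023, 0.332, -0.065, 1.46, 0.022, 1.35, -0.088], TCP at [0.625, 0, 0.234] pointing down, gripper open.
Joint ranges: [-2.6, 2.6], [-0.5, 2.12], [-1.47, 1.34], [0.16, 2.42], [-1.27, 4.41], [0.06, 2.06], [-2.6, 2.6]. Speed limits (rad/s): [2.22, 2.22, 2.79, 2.79, 3.14, 3.14, 3.14].

### API

Orientations are given as a unit quaternion [x, y, z, w].
In Python, from bench import r gives the robot as it stands.
- The arm moves only by the shell command python3 -m jog 'ROWS' [FORCE]. ROWS is JSON, a list of rows, each a list of 7 numbers: the shift along the tool's x, y, z in cm, then the turn, a rotation vector about the tool's x, y, z in rad, then the opening, from -1 (shut) to 1 (fully open). In form: [[tx, ty, tz, wx, wy, wz, jaw], ...]. A call has 1 to 20 rows; each row shifts and turns the commanded pose from where the row before left it, along the tool's axes as they then stand; what a row does not reach is not made up. A row lasts 1/8 s, in which the tool goes at most 62.5 mm and 10.7 degrees, less where a joint would pass 70% of its speed; a pose out of reach is approached as far as the arm can. A call with a gripper value outside its range is refused whole. The fingers move at their own pace and stop on an object; FORCE is the grip in N (left out, the last holds). Time passes only in rows, so rows that do not move let the fingers close. It gives the time, the measured TCP pose, the force and the opening at its end, in the units of the state.
- r.read_state(): the state, without advancing time (a new reading comes with each control period).
- r.camera(name): name is "scene" or "side" or "wrist"; returns a dict with "frame" (400x640x3 uint8, red, green, blue), "fx", "fy", "cx", "cy" (pixels), "camera_from_world" (4x4, takes a point from world to camera coordinates). Camera axes: x right, y down, z forward; pixel columns grow to the right and rows downward; lengths in m; the calibration is good to about 2 mm. A picture is of the moment at which its call begins. There is no depth.
- r.close_job(): hands the job in, once; it reports no verdict.
Trained networks look in a picture, given as the dict that the camera call returned (one of the last four; its "shot" number tells which), for a name from the list of things; names that differ only in an ending like _2 or _b are one class to them, and where a whole thing is asked for, a point or a joint stands for the part that bears it (a point fixed in the world has none). Each returns a list of dicts, best first, with "score" (0 to 1); they miss things now and then, are a little off and sometimes report something else, mostly with a low value. They report only what shows in the picture. A call takes as long as a camera call.
- r.search_frame(picture, thing): "rect" ([left, top, right, bottom] in pixels, round what is visible of it).
The state is a dict: "time": time; "joint_positions": joint angles; "joint_vel": joint speeds; "joint_torque": joint torques, N m; "ee_pos": TCP position; "eef_rot": TCP orientation; "ft_force": force on the tool from outside, world axes, zero at the start; "torque": the same for the moment, N m; "width": finger opening in m.
Only numpy, scipy, OpenCV 4.12 (cv2) and the standard library are available. Lean on these libraries where they do the work, as an engineer would, in place of code of your own. Each camera call takes 0.05 s, during which the arm holds its last target.

### The job

Tidy the counter: put each of the four wooden hand stamps into the stamp rest that matches its base in shape and size (large round, small round, square, oblong), standing upright with its base flat on the floor of the rest, inside the rim. Set the stamps down gently rather than dropping them.

Things in the scene. Friction and masses are not known exactly. Their poses are not given: they have to be found in the camera images.
- stamp_large_round_mid (a point): wooden hand stamp standing upright on the table, loose, round base 54 mm across and 20 mm high; above it a thin neck (16 mm across) and a round upright wooden handle 26 mm across from 42 to 80 mm above the underside. The point is on the vertical axis, half-way up (40 mm above the underside); z up. About 50 to 140 g.
- stamp_small_round_mid (a point): wooden hand stamp standing upright on the table, loose, round base 34 mm across and 20 mm high; above it a thin neck (16 mm across) and a round upright wooden handle 26 mm across from 42 to 80 mm above the underside. The point is on the vertical axis, half-way up (40 mm above the underside); z up. About 50 to 140 g.
- stamp_square_mid (a point): wooden hand stamp standing upright on the table, loose, square base 46 x 46 mm (sides along its x and y) and 20 mm high; above it a thin neck (16 mm across) and a round upright wooden handle 26 mm across from 42 to 80 mm above the underside. The point is on the vertical axis, half-way up (40 mm above the underside); z up. About 50 to 140 g.
- stamp_oblong_mid (a point): wooden hand stamp standing upright on the table, loose, oblong base 74 mm (along its x) x 28 mm (along its y) and 20 mm high; above it a thin neck (16 mm across) and a round upright wooden handle 26 mm across from 42 to 80 mm above the underside. The point is on the vertical axis, half-way up (40 mm above the underside); z up. About 50 to 140 g.
- rest_large_round: stamp rest, fixed to the table: shallow grey tray with a dark flat floor, round, 72 mm across inside (80 mm outside); floor 4 mm above the table, rim 9 mm above the table and 4 mm thick. Its stamp fits with 9 mm to spare all round. Origin at the centre of its underside, on the table; z up.
- rest_small_round: stamp rest, fixed to the table: shallow grey tray with a dark flat floor, round, 52 mm across inside (60 mm outside); floor 4 mm above the table, rim 9 mm above the table and 4 mm thick. Its stamp fits with 9 mm to spare all round. Origin at the centre of its underside, on the table; z up.
- rest_square: stamp rest, fixed to the table: shallow grey tray with a dark flat floor, square, 64 x 64 mm inside (72 x 72 mm outside), sides along its x and y; floor 4 mm above the table, rim 9 mm above the table and 4 mm thick. Its stamp fits with 9 mm to spare all round. Origin at the centre of its underside, on the table; z up.
- rest_oblong: stamp rest, fixed to the table: shallow grey tray with a dark flat floor, oblong, 92 mm (along its x) x 46 mm (along its y) inside (100 x 54 mm outside); floor 4 mm above the table, rim 9 mm above the table and 4 mm thick. Its stamp fits with 9 mm to spare all round. Origin at the centre of its underside, on the table; z up.

How it is judged:
At the end, for the whole second after the job is handed in: Each stamp stands in its own rest: its axis within 14 mm of the rest's centre, its underside on the floor of the rest (no more than 3 mm above it), upright within 0.08 rad, at rest (under 0.02 m/s) (horizontal distance between stamp_large_round_mid and rest_large_round below 0.014 m and z of stamp_large_round_mid in the frame of rest_large_round below 0.047 m and angle between each of stamp_large_round_mid, stamp_small_round_mid, stamp_square_mid, stamp_oblong_mid's own z axis and vertical below 0.08 rad and linear speed of each of stamp_large_round, stamp_small_round, stamp_square, stamp_oblong below 0.02 m/s and horizontal distance between stamp_small_round_mid and rest_small_round below 0.014 m and z of stamp_small_round_mid in the frame of rest_small_round below 0.047 m and horizontal distance between stamp_square_mid and rest_square below 0.014 m and z of stamp_square_mid in the frame of rest_square below 0.047 m and horizontal distance between stamp_oblong_mid and rest_oblong below 0.014 m and z of stamp_oblong_mid in the frame of rest_oblong below 0.047 m); the robot touches nothing.
It fails at once if a stamp is dropped or flung: it moves faster than 0.7 m/s with its underside less than about 20 mm above the table ((linear speed of stamp_large_round above 0.7 m/s and height (world z) of stamp_large_round_mid below 0.06 m) or (linear speed of stamp_small_round above 0.7 m/s and height (world z) of stamp_small_round_mid below 0.06 m) or (linear speed of stamp_square above 0.7 m/s and height (world z) of stamp_square_mid below 0.06 m) or (linear speed of stamp_oblong above 0.7 m/s and height (world z) of stamp_oblong_mid below 0.06 m)).
It also fails if it takes over 104 s, if anything falls off the work surface, if the arm or the gripper's body presses on something with over 40 N, if the wrist force passes 120 N, or if a joint passes its speed limit or range.

## Working session

There is one attempt and no reset: what is moved stays moved. The work goes in short steps, Python scripts to look and compute and a shell command to move; the robot and the scene stay as the last step left them, time stands still between calls to the robot, and variables do not carry over. Pictures are saved under pics/ and viewed, and the job is handed in when it is done.

```bash
mkdir -p pics; ls
python3 - <<'E'
from bench import r
import cv2
s=r.read_state(); print(s['time'],s['ee_pos'],s['eef_rot'],s['width'],r.tip_extent)
names=["stamp_large_round_mid","stamp_small_round_mid","stamp_square_mid","stamp_oblong_mid","rest_large_round","rest_small_round","rest_square","rest_oblong"]
for c in ["scene","side","wrist"]:
    p=r.camera(c); cv2.imwrite(f"pics/{c}0.png",p["frame"][:,:,::-1])
    print(c,p['fx'],p['cx'],p['cy'],p['camera_from_world'].round(3).tolist())
    for n in names:
        print(n,[([round(float(v)) for v in d['rect']],round(float(d['score']),2)) for d in r.search_frame(p,n)[:3]])
E
```

```text
pics
0.0 [6.24622961e-01 5.99678446e-06 2.32779996e-01] [ 7.07105795e-01  7.07107422e-01 -5.09113050e-04 -4.78665614e-04] 0.08692357732445138 0.011
scene 460.85391253746997 311.525939599105 204.22001311140372 [[0.748, 0.663, 0.018, -0.406], [0.466, -0.506, -0.726, -0.201], [-0.472, 0.552, -0.687, 1.178], [0.0, 0.0, 0.0, 1.0]]
stamp_large_round_mid [([364, 196, 393, 244], 0.87)]
stamp_small_round_mid [([410, 160, 427, 194], 0.69)]
stamp_square_mid [([157, 255, 185, 302], 0.59)]
stamp_oblong_mid [([337, 130, 370, 162], 0.81)]
rest_large_round [([224, 216, 263, 250], 0.94)]
rest_small_round [([220, 332, 255, 366], 0.88)]
rest_square [([281, 173, 325, 206], 0.81)]
rest_oblong [([291, 267, 329, 320], 0.75), ([280, 176, 323, 206], 0.42)]
side 446.43520462338194 312.72075024173796 205.66051947094604 [[-0.892, -0.451, -0.003, 0.472], [-0.326, 0.65, -0.687, 0.212], [0.312, -0.612, -0.727, 0.758], [0.0, 0.0, 0.0, 1.0]]
stamp_large_round_mid [([226, 206, 259, 244], 0.94)]
stamp_small_round_mid [([185, 269, 212, 311], 0.87)]
stamp_square_mid [([376, 127, 407, 167], 0.84)]
stamp_oblong_mid [([264, 312, 314, 360], 0.59)]
rest_large_round [([349, 189, 384, 217], 0.9), ([307, 242, 358, 290], 0.65)]
rest_small_round [([318, 127, 344, 150], 0.73), ([230, 206, 260, 245], 0.7)]
rest_square [([309, 242, 359, 291], 0.94)]
rest_oblong [([275, 158, 312, 192], 0.64), ([319, 126, 340, 146], 0.43), ([183, 268, 209, 308], 0.21)]
wrist 339.03351371781343 318.7078158722859 195.11693450035912 [[1.0, 0.001, -0.0, -0.625], [0.001, -0.968, 0.25, -0.031], [0.0, -0.25, -0.968, 0.39], [0.0, 0.0, 0.0, 1.0]]
stamp_large_round_mid [([305, 62, 356, 116], 0.77)]
stamp_small_round_mid []
stamp_square_mid [([287, 221, 361, 301], 0.67)]
stamp_oblong_mid []
rest_large_round [([145, 219, 203, 252], 0.64)]
rest_small_round []
rest_square [([113, 58, 188, 134], 0.56)]
rest_oblong [([291, 218, 363, 301], 0.59)]
```

View pics/scene0.png

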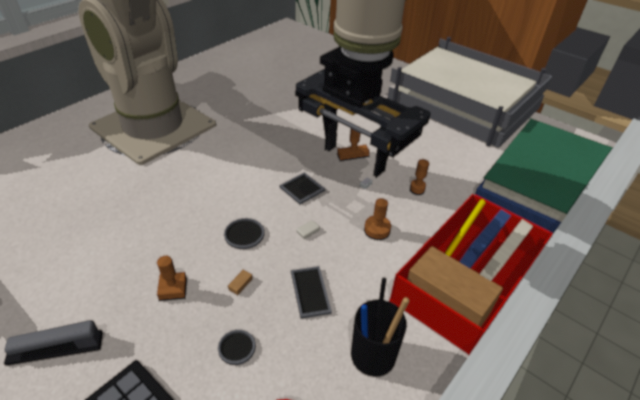

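View pics/side0.png

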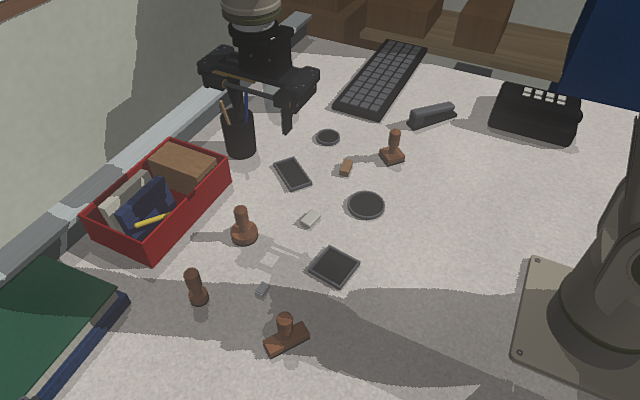

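View pics/wrist0.png

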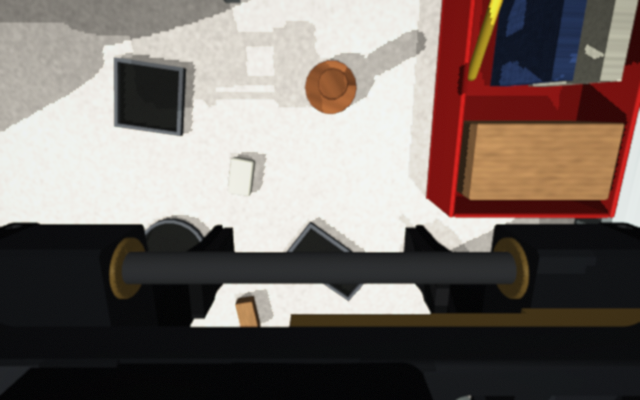

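The scene picture shows the rests as square (303,188), large round (243,233), oblong (310,292) and small round (236,347). The stamps are oblong (352,148), partly behind a finger, small round (420,176), large round (378,218) and square (171,280). The detections agree with that. Next I fit the known shapes to the pixel masks from both fixed cameras.

```bash
cat > fit.py <<'E'
import numpy as np,cv2
from scipy.optimize import minimize
SS=4 # supersample
def proj(p,P):
    T=p['camera_from_world']; c=P@T[:3,:3].T+T[:3,3]
    return np.c_[p['fx']*c[:,0]/c[:,2]+p['cx'],p['fy']*c[:,1]/c[:,2]+p['cy']]
def outline(shape,size):
    if shape=='round':
        a=np.linspace(0,2*np.pi,40,endpoint=False); return size[0]/2*np.c_[np.cos(a),np.sin(a)]
    x,y=size[0]/2,size[1]/2; return np.array([[x,y],[-x,y],[-x,-y],[x,-y]])
def pl(o,x,y,yaw,z):
    c,s=np.cos(yaw),np.sin(yaw); q=o@np.array([[c,s],[-s,c]])+[x,y]
    return np.c_[q,np.full(len(q),z)]
def fill(p,P,win):
    l,t,R,b=win; im=np.zeros(((b-t)*SS,(R-l)*SS),np.uint8)
    h=cv2.convexHull(((proj(p,P)-[l,t]+.5)*SS*16-8).astype(np.int32))
    cv2.fillConvexPoly(im,h,255,shift=4); return im
def down(im): return cv2.resize(im,None,fx=1/SS,fy=1/SS,interpolation=cv2.INTER_AREA)/255.
def stamp_render(p,sh,size,q,win):
    x,y,w=q; z0=0
    o=outline(sh,size); n=outline('round',[.016]); h=outline('round',[.026])
    im=0
    for oo,a,b in((o,0,.02),(n,.02,.042),(h,.042,.08)):
        im=np.maximum(im,fill(p,np.r_[pl(oo,x,y,w,a),pl(oo,x,y,w,b)],win))
    return down(im)
def rest_render(p,sh,size,q,win):
    x,y,w=q;o=outline(sh,size)
    return down(np.minimum(fill(p,pl(o,x,y,w,.004),win),fill(p,pl(o,x,y,w,.009),win)))
def ground(p,u,v,z):
    T=p['camera_from_world'];R=T[:3,:3];C=-R.T@T[:3,3]
    d=R.T@np.array([(u-p['cx'])/p['fx'],(v-p['cy'])/p['fy'],1]); return (C+d*(z-C[2])/d[2])[:2]
def brown(f):
    f=f.astype(float); s=(f[...,0]-f[...,2])/(f.max(2)+1)
    return np.clip((s-.25)/.2,0,1)
def dark(f):
    g=f.max(2).astype(float); return (g<60).astype(float)
S={'stamp_large_round_mid':('round',[.054]),'stamp_small_round_mid':('round',[.034]),'stamp_square_mid':('sq',[.046,.046]),'stamp_oblong_mid':('ob',[.074,.028])}
Rr={'rest_large_round':('round',[.072]),'rest_small_round':('round',[.052]),'rest_square':('sq',[.064,.064]),'rest_oblong':('ob',[.092,.046])}
def fit(pics,rects,name,tag=None,pad=9):
    isS=name in S; sh,size=(S if isS else Rr)[name]; ren=stamp_render if isS else rest_render
    W=[]
    for p,rc in zip(pics,rects):
        l,t,R,b=[int(v) for v in rc]; win=(max(l-pad,0),max(t-pad,0),min(R+pad,640),min(b+pad,400))
        m=(brown if isS else dark)(p['frame'])[win[1]:win[3],win[0]:win[2]]
        W.append((p,win,m))
    x0=np.mean([ground(p,(rc[0]+rc[2])/2,(rc[1]+rc[3])/2,.035 if isS else .005) for p,rc in zip(pics,rects)],0)
    def cost(q): 
        return sum(np.sum((ren(p,sh,size,[q[0]/100,q[1]/100,q[2]*.3],w)-m)**2)/max(m.sum(),1) for p,w,m in W)
    best=None
    for w in ([0] if sh=='round' else np.arange(0,np.pi/2 if sh=='sq' else np.pi,np.pi/8)):
        q0=[x0[0]*100,x0[1]*100,w/.3]
        o=minimize(cost,q0,method='Nelder-Mead',options=dict(initial_simplex=[q0,[q0[0]+1,*q0[1:]],[q0[0],q0[1]+1,q0[2]],[*q0[:2],q0[2]+.7]],maxiter=200))
        if best is None or o.fun<best.fun: best=o
    q=[best.x[0]/100,best.x[1]/100,best.x[2]*.3]
    if tag:
        for i,(p,w,m) in enumerate(W):
            rn=ren(p,sh,size,q,w); f=p['frame'][w[1]:w[3],w[0]:w[2],::-1].copy()
            c=cv2.resize(np.dstack([m*255,rn*255,0*m]).astype(np.uint8),(200,200),interpolation=0)
            cv2.imwrite(f'pics/{tag}_{name}_{i}.png',np.hstack([cv2.resize(f,(200,200)),c]))
    return q,best.fun,x0
E
cat > m1.py <<'E'
from bench import r
from fit import *
import json,sys
ps=[r.camera('scene'),r.camera('side')]
out={}
# side: the detector's second-best answers for some rests are the right ones, by the picture
for n in list(S)+list(Rr):
    rc=[]
    for p in ps:
        d=r.search_frame(p,n); rc.append(d[0]['rect'] if d else None)
    if None in rc: print(n,'missed',rc);continue
    q,c,x0=fit(ps,rc,n,'a'); 
    each=[fit([p],[k],n)[0] for p,k in zip(ps,rc)]
    out[n]=q; print(n,np.round(q,4),'cost',round(c,2),'each',[np.round(e,3).tolist() for e in each])
json.dump(out,open('pose.json','w'))
rows=[np.vstack([cv2.imread(f'pics/a_{n}_{i}.png') for n in list(g)]) for g in (S,Rr) for i in (0,1) if all(n in out for n in g)]
cv2.imwrite('pics/fit1.png',cv2.resize(np.hstack(rows),(800,400)))
E
python3 m1.py
```

```text
stamp_large_round_mid [0.6401 0.0862 0.1367] cost 1.31 each [[0.637, 0.09, -0.093], [0.642, 0.084, 0.096]]
stamp_small_round_mid missed [None, [184.3, 271.3, 211.0, 310.4]]
stamp_square_mid [ 0.4568 -0.2727  0.6568] cost 2.21 each [[0.456, -0.27, 0.958], [0.457, -0.281, 0.456]]
stamp_oblong_mid [0.452  0.2491 1.0887] cost 1.51 each [[0.451, 0.251, 4.276], [0.452, 0.249, 1.071]]
rest_large_round [ 0.5037 -0.1908  0.77  ] cost 1.0 each [[0.451, -0.098, 0.026], [0.521, -0.207, 0.397]]
rest_small_round missed [[217.5, 330.3, 257.1, 367.3], None]
rest_square [ 0.4582 -0.1088  3.1927] cost 2.0 each [[0.444, 0.079, 1.427], [0.394, -0.059, 3.115]]
rest_oblong [ 0.7141 -0.2259  0.3967] cost 1.0 each [[0.639, -0.114, -0.646], [0.731, -0.244, 0.49]]Traceback (most recent call last):
  File "m1.py", line 17, in <module>
    cv2.imwrite('pics/fit1.png',cv2.resize(np.hstack(rows),(800,400)))
                                           ~~~~~~~~~^^^^^^
    return _nx.concatenate(arrs, 1, dtype=dtype, casting=casting)
           ~~~~~~~~~~~~~~~^^^^^^^^^^^^^^^^^^^^^^^^^^^^^^^^^^^^^^^
ValueError: need at least one array to concatenate
```

```bash
cat > m2.py <<'E'
from bench import r
from fit import *
import fit as F, json,pickle
try: ps=pickle.load(open('ps.pkl','rb'))
except Exception:
    ps=[r.camera('scene'),r.camera('side')]; pickle.dump(ps,open('ps.pkl','wb'))
rects={'stamp_large_round_mid':([364,196,393,244],[226,206,259,244]),'stamp_small_round_mid':([410,160,427,194],[185,269,212,311]),
'stamp_square_mid':([157,255,185,302],[376,127,407,167]),'stamp_oblong_mid':([337,130,370,162],[264,312,314,360]),
'rest_large_round':([224,216,263,250],[349,189,384,217]),'rest_small_round':([220,332,255,366],[318,127,344,150]),
'rest_square':([281,173,325,206],[309,242,359,291]),'rest_oblong':([291,267,329,320],[275,158,312,192])}
def thr(p,rc,isS):
    l,t,R,b=[int(v) for v in rc]; f=p['frame'][t-4:b+4,l-4:R+4].astype(float)
    v=((f[...,0]-f[...,2])/(f.max(2)+1)*255).clip(0,255) if isS else f.max(2)
    return cv2.threshold(v.astype(np.uint8),0,255,cv2.THRESH_OTSU)[0]
out={}
for n in rects:
    isS=n in S
    def one(pp,rr,tag=None):
        return fit(pp,rr,n,tag,pad=6)
    T=[thr(p,k,isS) for p,k in zip(ps,rects[n])]
    th={id(p['frame']):t for p,t in zip(ps,T)}
    F.brown=lambda f:((f[...,0].astype(float)-f[...,2])/(f.max(2)+1.)*255>th[id(f)]).astype(float)
    F.dark=lambda f:(f.max(2)<min(th[id(f)],75)).astype(float)
    q,c,x0=one(ps,rects[n],'a'); each=[one([p],[k])[0] for p,k in zip(ps,rects[n])]
    out[n]=q; print(n,np.round(q,4),'cost',round(c,2),'thr',T,'each',[np.round(e,3).tolist() for e in each])
json.dump(out,open('pose.json','w'))
rows=[np.vstack([cv2.imread(f'pics/a_{n}_{i}.png') for n in list(g)]) for g in (S,Rr) for i in (0,1)]
cv2.imwrite('pics/fit2.png',cv2.resize(np.hstack(rows),(800,400)))
E
python3 m2.py
```

```text
stamp_large_round_mid [ 0.6398  0.0866 -0.0086] cost 0.31 thr [93.0, 50.0] each [[0.637, 0.091, 0.137], [0.64, 0.086, 0.195]]
stamp_small_round_mid [0.6328 0.248  0.202 ] cost 0.44 thr [95.0, 45.0] each [[0.631, 0.252, 0.041], [0.635, 0.247, -0.122]]
stamp_square_mid [ 0.4573 -0.2713  0.9829] cost 0.43 thr [96.0, 47.0] each [[0.456, -0.27, 0.978], [0.458, -0.275, -0.835]]
stamp_oblong_mid [0.4515 0.2506 1.0322] cost 0.54 thr [91.0, 50.0] each [[0.453, 0.252, 1.173], [0.452, 0.25, 1.035]]
rest_large_round [ 0.4513 -0.0989  0.1353] cost 0.19 thr [110.0, 127.0] each [[0.452, -0.099, 0.255], [0.451, -0.099, 0.061]]
rest_small_round [ 0.6251 -0.2732  0.1186] cost 0.25 thr [107.0, 127.0] each [[0.625, -0.273, -0.086], [0.625, -0.274, -0.133]]
rest_square [ 0.4444  0.0781 -0.1463] cost 0.28 thr [111.0, 124.0] each [[0.445, 0.08, -0.119], [0.444, 0.078, 1.428]]
rest_oblong [ 0.6401 -0.1146  2.4903] cost 0.15 thr [108.0, 125.0] each [[0.64, -0.114, -0.65], [0.64, -0.115, -0.65]]
```

View pics/fit2.png

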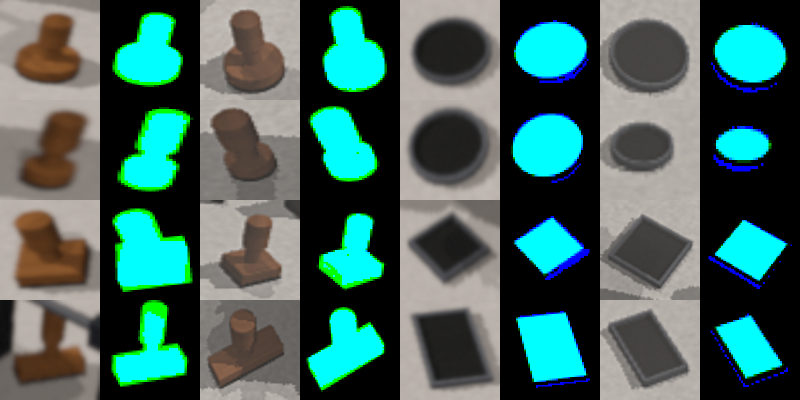

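The fits match the masks well: the two cameras agree to 2–5 mm, and every point is in reach. Before choosing jaw directions I check the tall neighbours: the pen cup, box and books.

Run:
```python
import pickle;from fit import *
ps=pickle.load(open('ps.pkl','rb'))
def tri(a,b):
    A=[];
    for p,(u,v) in zip(ps,(a,b)):
        K=np.array([[p['fx'],0,p['cx']],[0,p['fy'],p['cy']],[0,0,1]]);A.append(K@p['camera_from_world'][:3])
    X=cv2.triangulatePoints(A[0],A[1],np.array(a,float).reshape(2,1),np.array(b,float).reshape(2,1));return (X[:3]/X[3]).ravel().round(3)
print('cup base',ground(ps[0],376,365,0),ground(ps[1],240,150,0))
print('cup rim centre',tri((379,315),(238,118)))
print('orange pen tip',tri((406,301),(221,101)),'blue',tri((364,306),(247,93)))
print('box near corner top',tri((396,272),(230,158)),'block corner',tri((409,262),(151,157)))
print('books front corner',ground(ps[0],478,195,.03),ground(ps[1],130,295,.03))
print('box corner gnd',ground(ps[1],153,263,0))
```

```text
cup base [ 0.80724363 -0.14729598] [ 0.79635973 -0.13513939]
cup rim centre [ 0.786 -0.132  0.099]
orange pen tip [ 0.814 -0.117  0.145] blue [ 0.777 -0.164  0.149]
box near corner top [ 0.749 -0.031  0.072] block corner [0.81  0.035 0.102]
books front corner [0.75067661 0.28915111] [0.72743586 0.3096703 ]
box corner gnd [0.75918869 0.22496829]
```

Obstacles near the work: the pen cup is at about (0.79,-0.14) with pens up to z 0.15, and the box at x>0.75 is 0.07–0.10 high. Both stay clear if the jaws run along y at the oblong rest. I start with the square stamp.

```bash
cat > go.py <<'E'
# usage: go.py x y [phi]  -> tool-frame shift in cm and turn to reach it
import sys,json,numpy as np
from scipy.spatial.transform import Rotation as Ro
from bench import r
s=r.read_state(); R=Ro.from_quat(s['eef_rot']).as_matrix(); p=s['ee_pos']
print('t %.2f pos %s phi %.3f tilt %.4f width %.4f F %s j7 %.2f'%(s['time'],np.round(p,4),np.arctan2(R[1,1],R[0,1]),np.arccos(min(1,-R[2,2])),s['width'],np.round(s['ft_force'],1),s['joint_positions'][6]))
if len(sys.argv)>2:
    x,y,z=[float(v) for v in sys.argv[1:4]]
    print('tool shift cm',np.round(100*R.T@(np.array([x,y,z])-p),2))
E
python3 -m jog '[[-3.39,-2.1,1,0,0,0,1],[-3.39,-2.1,1,0,0,0,1],[-3.39,-2.1,1,0,0,0,1],[-3.39,-2.1,1,0,0,0,1],[-3.39,-2.1,1,0,0,0,1],[-3.39,-2.1,1,0,0,0,1],[-3.39,-2.1,1,0,0,0,1],[-3.39,-2.1,1,0,0,0,1],[0,0,0,0,0,0,1],[0,0,0,0,0,0,1]]' 20; python3 go.py .4573 -.2713 .054
```

```text
time: 3.6
ee_pos: [0.4575, -0.2707, 0.1538]
eef_rot: [0.707, 0.707, 0.0, 0.0]
ft_force: [0.6, -0.3, 0.2]
width: 0.0873
t 3.60 pos [ 0.4575 -0.2707  0.1538] phi 0.000 tilt 0.0006 width 0.0873 F [ 0.6 -0.3  0.2] j7 0.47
tool shift cm [-0.06 -0.02  9.98]
```

```bash
python3 -m jog '[[0,0,2,0,0,0,1],[0,0,2,0,0,0,1],[0,0,2,0,0,0,1],[0,0,2,0,0,0,1],[0,0,1.5,0,0,0,1],[-0.06,0,0.48,0,0,0,1],[0,0,0,0,0,0,1]]'; python3 go.py
python3 - <<'E'
from bench import r
import cv2
a=[cv2.resize(r.camera(c)["frame"][y:y+140,x:x+190,::-1],(400,300)) for c,x,y in(("scene",90,180),("side",310,60))]
cv2.imwrite("pics/g1.png",cv2.hconcat(a))
E
```

```text
time: 4.47
ee_pos: [0.4573, -0.2717, 0.0539]
eef_rot: [0.707, 0.707, 0.0, 0.0]
ft_force: [-0.5, 0.4, 0.7]
width: 0.0867
t 4.47 pos [ 0.4573 -0.2717  0.0539] phi 0.000 tilt 0.0002 width 0.0867 F [-0.5  0.4  0.7] j7 0.48
```

View pics/g1.png

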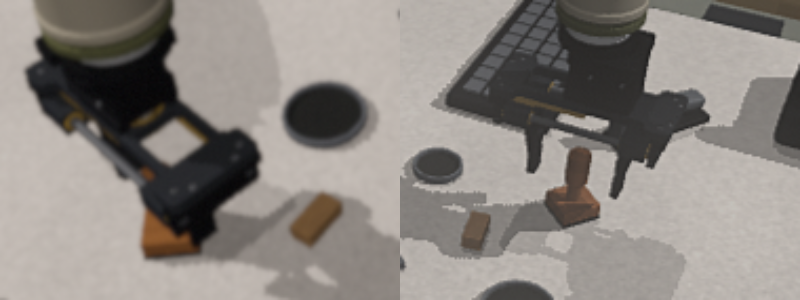

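In the side view the stamp stands between the open fingers (zoomed at about (577,180)). I close on it and lift.

```bash
python3 -m jog '[[0,0,0,0,0,0,0],[0,0,0,0,0,0,-0.3],[0,0,0,0,0,0,-1],[0,0,0,0,0,0,-1],[0,0,0,0,0,0,-1],[0,0,0,0,0,0,-1],[0,0,0,0,0,0,-1],[0,0,0,0,0,0,-1]]' 25; python3 go.py
```

```text
time: 5.58
ee_pos: [0.4569, -0.2717, 0.0537]
eef_rot: [0.707, 0.707, -0.0, -0.0]
ft_force: [0.1, 0.3, -0.6]
width: 0.0252
t 5.58 pos [ 0.4569 -0.2717  0.0537] phi 0.000 tilt 0.0001 width 0.0252 F [ 0.1  0.3 -0.6] j7 0.48
```

```bash
python3 -m jog '[[0,0,-1,0,0,0,-1],[0,0,-2,0,0,0,-1],[0,0,-3,0,0,0,-1],[0,0,-4,0,0,0,-1],[0,0,-3,0,0,0,-1],[2.5,-0.1,0,0,0,0,-1],[3.5,-0.15,0,0,0,0,-1],[3.5,-0.15,0,0,0,0,-1],[3.5,-0.15,0,0,0,0,-1],[3.5,-0.15,0,0,0,0,-1],[3.5,-0.15,0,0,0,0,-1],[3.5,-0.15,0,0,0,0,-1],[3.5,-0.15,0,0,0,0,-1],[3.5,-0.1,0,0,0,0,-1],[3,-0.1,0,0,0,0,-1],[1.48,0,0,0,0,0,-1],[0,0,0,0,0,-0.15,-1],[0,0,0,0,0,-0.15,-1],[0,0,0,0,0,-0.142,-1],[0,0,0,0,0,0,-1]]'; python3 go.py .4444 .0781 .0585
python3 - <<'E'
from bench import r
import cv2
a=[cv2.resize(r.camera(c)["frame"][y:y+140,x:x+190,::-1],(400,300)) for c,x,y in(("scene",210,90),("side",240,180))]
cv2.imwrite("pics/g2.png",cv2.hconcat(a))
E
```

```text
time: 8.07
ee_pos: [0.4437, 0.0774, 0.184]
eef_rot: [0.536, 0.844, -0.0, 0.0]
ft_force: [-0.4, -0.3, -0.7]
width: 0.0255
t 8.07 pos [0.4437 0.0774 0.184 ] phi 0.440 tilt 0.0004 width 0.0255 F [-0.4 -0.3 -0.7] j7 0.17
tool shift cm [ 0.04  0.09 12.55]
```

View pics/g2.png

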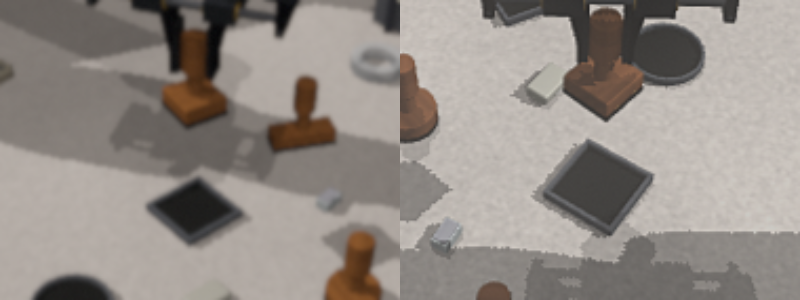

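The held stamp is upright, and its base edges run parallel to the square rest in both views. I lower it slowly.

```bash
python3 -m jog '[[0.04,0.09,1.5,0,0,0,-1],[0,0,3,0,0,0,-1],[0,0,3,0,0,0,-1],[0,0,2,0,0,0,-1],[0,0,1.5,0,0,0,-1],[0,0,0.8,0,0,0,-1],[0,0,0.4,0,0,0,-1],[0,0,0.2,0,0,0,-1],[0,0,0.1,0,0,0,-1],[0,0,0.1,0,0,0,-1],[0,0,0,0,0,0,-1]]'; python3 go.py .4444 .0781 .0577
```

```text
time: 9.55
ee_pos: [0.4443, 0.0788, 0.0579]
eef_rot: [0.535, 0.845, 0.0, 0.0]
ft_force: [-0.0, 0.5, -1.0]
width: 0.0255
t 9.55 pos [0.4443 0.0788 0.0579] phi 0.442 tilt 0.0003 width 0.0255 F [-0.   0.5 -1. ] j7 0.13
tool shift cm [-0.07 -0.02  0.02]
```

```bash
python3 -m jog '[[0,0,0.05,0,0,0,-1],[0,0,0,0,0,0,-0.2],[0,0,0,0,0,0,0.2],[0,0,0,0,0,0,0.6],[0,0,0,0,0,0,1],[0,0,0,0,0,0,1],[0,0,-1.5,0,0,0,1],[0,0,-3,0,0,0,1],[0,0,-3,0,0,0,1],[0,0,-2,0,0,0.15,1],[0,0,0,0,0,0.15,1],[0,0,0,0,0,0.142,1],[0,0,0,0,0,0,1]]'; python3 go.py .4515 .2506 .054
python3 - <<'E'
from bench import r
import cv2
a=[cv2.resize(r.camera(c)["frame"][y:y+140,x:x+190,::-1],(400,300)) for c,x,y in(("scene",210,90),("side",240,180))]
cv2.imwrite("pics/g3.png",cv2.hconcat(a))
E
```

```text
time: 11.18
ee_pos: [0.4443, 0.0788, 0.1532]
eef_rot: [0.707, 0.707, 0.0, 0.0]
ft_force: [-0.5, -0.1, 0.0]
width: 0.0871
t 11.18 pos [0.4443 0.0788 0.1532] phi 0.001 tilt 0.0010 width 0.0871 F [-0.5 -0.1  0. ] j7 -0.28
tool shift cm [17.17  0.72  9.92]
```

View pics/g3.png

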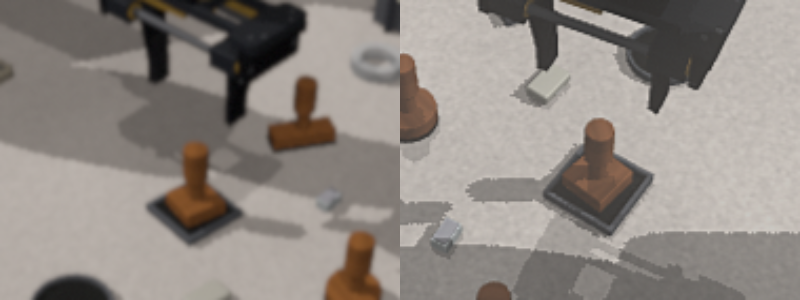

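The square stamp sits centred inside its rim. The oblong is next.

```bash
python3 -m jog '[[3.5,0.14,0,0,0,0,1],[3.5,0.14,0,0,0,0,1],[3.5,0.14,0,0,0,0,1],[3.5,0.15,0,0,0,0,1],[3.17,0.15,0,0,0,0,1],[0,0,0,0,0,0,1],[0,0,2,0,0,0,1],[0,0,2.5,0,0,0,1],[0,0,2.5,0,0,0,1],[0,0,2,0,0,0,1],[0,0,0.92,0,0,0,1],[0,0,0,0,0,0,1],[0,0,0,0,0,0,0],[0,0,0,0,0,0,-0.3],[0,0,0,0,0,0,-1],[0,0,0,0,0,0,-1],[0,0,0,0,0,0,-1],[0,0,0,0,0,0,-1],[0,0,0,0,0,0,-1]]'; python3 go.py .4515 .2506 .054
```

```text
time: 13.65
ee_pos: [0.4513, 0.2504, 0.053]
eef_rot: [0.707, 0.707, -0.0, -0.0]
ft_force: [-0.1, -0.1, 0.7]
width: 0.0252
t 13.65 pos [0.4513 0.2504 0.053 ] phi -0.000 tilt 0.0002 width 0.0252 F [-0.1 -0.1  0.7] j7 -0.70
tool shift cm [ 0.02  0.02 -0.1 ]
```

```bash
python3 -m jog '[[0,0,-1,0,0,0,-1],[0,0,-2,0,0,0,-1],[0,0,-3,0,0,0,-1],[0,0,-4,0,0,0,-1],[0,0,-4,0,0,0,-1],[-2,1,0,0,0,0,-1],[-3.5,1.8,0,0,0,0,-1],[-3.5,1.8,0,0,0,0,-1],[-3.5,1.8,0,0,0,0,-1],[-3.5,1.8,0,0,0,0,-1],[-3.5,1.8,0,0,0,0,-1],[-3.5,1.8,0,0,0,0,-1],[-3.5,1.8,0,0,0,0,-1],[-3.5,1.8,0,0,0,0,-1],[-3.5,1.8,0,0,0,0,-1],[-2,1.2,0,0,0,0,-1],[-1,0.5,0,0,0,0,-1],[0,0,0,0,0,-0.1,-1],[0,0,0,0,0,-0.15,-1],[0,0,0,0,0,-0.15,-1]]'; python3 -m jog '[[0,0,0,0,0,-0.15,-1],[0,0,0,0,0,-0.15,-1],[0,0,0,0,0,-0.15,-1],[0,0,0,0,0,-0.15,-1],[0,0,0,0,0,-0.15,-1],[0,0,0,0,0,-0.15,-1],[0,0,0,0,0,-0.158,-1],[0,0,0,0,0,0,-1],[0,0,0,0,0,0,-1]]'; python3 go.py .6401 -.1146 .058
python3 - <<'E'
from bench import r
import cv2
a=[cv2.resize(r.camera(c)["frame"][y:y+180,x:x+240,::-1],(400,300)) for c,x,y in(("scene",200,180),("side",190,60))]
cv2.imwrite("pics/g4.png",cv2.hconcat(a))
E
```

```text
time: 16.15
ee_pos: [0.6402, -0.1134, 0.1935]
eef_rot: [0.55, 0.835, 0.0, -0.0]
ft_force: [-0.4, -0.6, -0.2]
width: 0.0256
time: 17.27
ee_pos: [0.6403, -0.1141, 0.1933]
eef_rot: [0.058, 0.998, 0.0, 0.0]
ft_force: [-0.2, 0.2, -1.6]
width: 0.0256
t 17.27 pos [ 0.6403 -0.1141  0.1933] phi 1.455 tilt 0.0002 width 0.0256 F [-0.2  0.2 -1.6] j7 1.47
tool shift cm [ 0.02 -0.05 13.53]
```

View pics/g4.png

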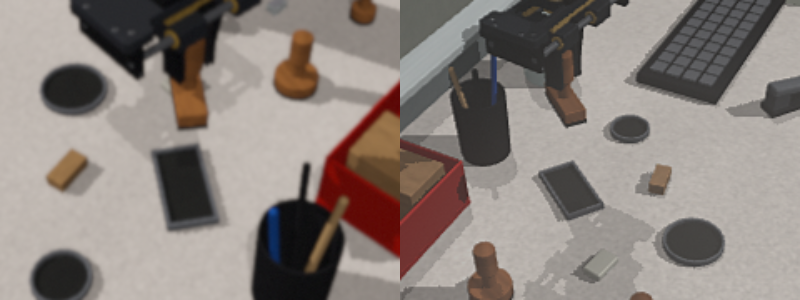

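The oblong stamp hangs aligned over its rest, and the gripper body stays clear of the pen cup. I lower and release.

```bash
python3 -m jog '[[0,-0.05,1.5,0,0,0,-1],[0,0,3,0,0,0,-1],[0,0,3,0,0,0,-1],[0,0,2.5,0,0,0,-1],[0,0,1.8,0,0,0,-1],[0,0,0.9,0,0,0,-1],[0,0,0.4,0,0,0,-1],[0,0,0.2,0,0,0,-1],[0,0,0.1,0,0,0,-1],[0,0,0.13,0,0,0,-1],[0,0,0,0,0,0,-1]]'; python3 go.py .6401 -.1146 .057
```

```text
time: 18.75
ee_pos: [0.6404, -0.1151, 0.0579]
eef_rot: [0.056, 0.998, -0.0, 0.0]
ft_force: [-0.5, 0.9, -1.2]
width: 0.0258
t 18.75 pos [ 0.6404 -0.1151  0.0579] phi 1.458 tilt 0.0002 width 0.0258 F [-0.5  0.9 -1.2] j7 1.44
tool shift cm [0.03 0.05 0.09]
```

```bash
python3 -m jog '[[0,0,0.05,0,0,0,-1],[0,0,0.04,0,0,0,-1],[0,0,0,0,0,0,-1],[0,0,0,0,0,0,-0.2],[0,0,0,0,0,0,0.2],[0,0,0,0,0,0,0.6],[0,0,0,0,0,0,1],[0,0,0,0,0,0,1],[0,0,-1.5,0,0,0,1],[0,0,-3,0,0,0,1],[0,0,-3,0,0,0,1],[0,0,-2.5,0,0,0,1],[0,0,0,0,0,0,1]]'; python3 go.py .6398 .0866 .054
python3 - <<'E'
from bench import r
import cv2
a=[cv2.resize(r.camera(c)["frame"][y:y+180,x:x+240,::-1],(400,300)) for c,x,y in(("scene",200,180),("side",190,60))]
cv2.imwrite("pics/g5.png",cv2.hconcat(a))
E
```

```text
time: 20.38
ee_pos: [0.6417, -0.1151, 0.1602]
eef_rot: [0.056, 0.998, -0.0, 0.003]
ft_force: [0.1, -0.5, -0.7]
width: 0.0872
t 20.38 pos [ 0.6417 -0.1151  0.1602] phi 1.458 tilt 0.0050 width 0.0872 F [ 0.1 -0.5 -0.7] j7 1.46
tool shift cm [ 2.52 20.02 10.61]
```

View pics/g5.png

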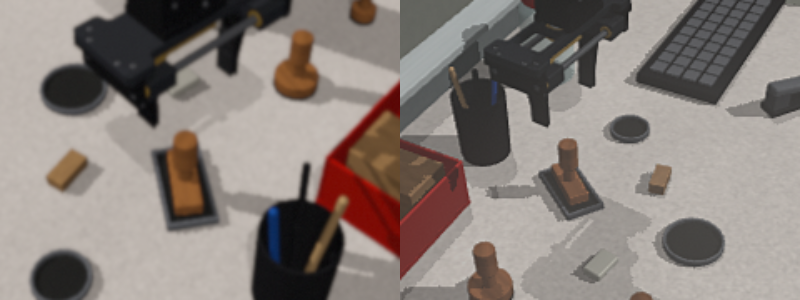

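The oblong stamp is upright inside its rim. The large round stamp is next.

```bash
python3 -m jog '[[0.42,3.3,0,0,0,0,1],[0.42,3.3,0,0,0,0,1],[0.42,3.4,0,0,0,0,1],[0.42,3.4,0,0,0,0,1],[0.42,3.4,0,0,0,0,1],[0.42,3.22,0,0,0,0,1],[0,0,0,0,0,0,1],[0,0,0,0,0,0,1]]'; python3 go.py .6398 .0866 .054
```

```text
time: 21.48
ee_pos: [0.6375, 0.0858, 0.156]
eef_rot: [0.057, 0.998, -0.0, -0.001]
ft_force: [-0.2, -0.8, -0.2]
width: 0.0868
t 21.48 pos [0.6375 0.0858 0.156 ] phi 1.458 tilt 0.0015 width 0.0868 F [-0.2 -0.8 -0.2] j7 1.13
tool shift cm [-0.23  0.11 10.2 ]
```

```bash
python3 -m jog '[[-0.23,0.11,2,0,0,0,1],[0,0,2.5,0,0,0,1],[0,0,2.5,0,0,0,1],[0,0,2,0,0,0,1],[0,0,1.1,0,0,0,1],[0,0,0,0,0,0,1],[0,0,0,0,0,0,1]]'; python3 go.py .6398 .0866 .054
```

```text
time: 22.35
ee_pos: [0.6408, 0.0877, 0.0567]
eef_rot: [0.056, 0.998, 0.0, 0.001]
ft_force: [0.6, 0.1, 0.1]
width: 0.0869
t 22.35 pos [0.6408 0.0877 0.0567] phi 1.458 tilt 0.0014 width 0.0869 F [0.6 0.1 0.1] j7 1.10
tool shift cm [ 0.09 -0.12  0.27]
```

```bash
python3 -m jog '[[0.09,-0.1,0.27,0,0,0,1],[0,0,0,0,0,0,0],[0,0,0,0,0,0,-0.3],[0,0,0,0,0,0,-1],[0,0,0,0,0,0,-1],[0,0,0,0,0,0,-1],[0,0,0,0,0,0,-1],[0,0,0,0,0,0,-1]]'; python3 go.py .4513 -.0989 .19
```

```text
time: 23.35
ee_pos: [0.6393, 0.0869, 0.0533]
eef_rot: [0.056, 0.998, 0.0, 0.0]
ft_force: [-0.7, -0.2, -0.8]
width: 0.0255
t 23.35 pos [0.6393 0.0869 0.0533] phi 1.458 tilt 0.0004 width 0.0255 F [-0.7 -0.2 -0.8] j7 1.10
tool shift cm [ 16.59 -20.57 -13.69]
```

```bash
python3 -m jog '[[0,0,-1,0,0,0,-1],[0,0,-2,0,0,0,-1],[0,0,-3,0,0,0,-1],[0,0,-4,0,0,0,-1],[0,0,-3,0,0,0,-1],[1.6,-2,0,0,0,0,-1],[2.4,-3,0,0,0,0,-1],[2.4,-3,0,0,0,0,-1],[2.4,-3,0,0,0,0,-1],[2.4,-3,0,0,0,0,-1],[2.4,-3,0,0,0,0,-1],[2,-2.3,0,0,0,0,-1],[1,-1.3,0,0,0,0,-1],[0,0,0,0,0,0,-1],[0,0,0,0,0,0,-1]]'; python3 go.py .4513 -.0989 .0578
python3 - <<'E'
from bench import r
import cv2
a=[cv2.resize(r.camera(c)["frame"][y:y+180,x:x+240,::-1],(400,300)) for c,x,y in(("scene",130,100),("side",250,100))]
cv2.imwrite("pics/g6.png",cv2.hconcat(a))
E
```

```text
time: 25.22
ee_pos: [0.452, -0.0983, 0.1835]
eef_rot: [0.056, 0.998, 0.0, 0.0]
ft_force: [0.2, -0.1, -2.0]
width: 0.0254
t 25.23 pos [ 0.452  -0.0983  0.1835] phi 1.459 tilt 0.0010 width 0.0254 F [ 0.2 -0.1 -2. ] j7 1.57
tool shift cm [ 0.07 -0.07 12.57]
```

View pics/g6.png

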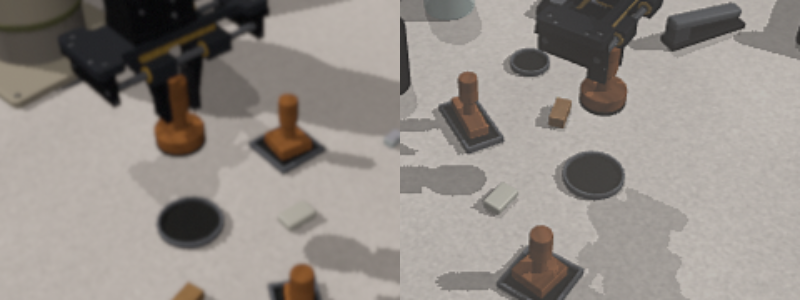

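The large round stamp hangs upright over its rest, so I lower and release it.

```bash
python3 -m jog '[[0.07,-0.07,1.5,0,0,0,-1],[0,0,3,0,0,0,-1],[0,0,3,0,0,0,-1],[0,0,2,0,0,0,-1],[0,0,1.5,0,0,0,-1],[0,0,0.8,0,0,0,-1],[0,0,0.4,0,0,0,-1],[0,0,0.2,0,0,0,-1],[0,0,0.1,0,0,0,-1],[0,0,0.1,0,0,0,-1],[0,0,0,0,0,0,-1]]'; python3 go.py .4513 -.0989 .0573
```

```text
time: 26.7
ee_pos: [0.4504, -0.1, 0.0573]
eef_rot: [0.056, 0.998, -0.0, 0.0]
ft_force: [0.0, 0.2, -2.0]
width: 0.0254
t 26.70 pos [ 0.4504 -0.1     0.0573] phi 1.458 tilt 0.0003 width 0.0254 F [ 0.   0.2 -2. ] j7 1.52
tool shift cm [-0.08  0.12 -0.  ]
```

```bash
python3 -m jog '[[0,0,0.03,0,0,0,-1],[0,0,0,0,0,0,-0.2],[0,0,0,0,0,0,0.2],[0,0,0,0,0,0,0.6],[0,0,0,0,0,0,1],[0,0,0,0,0,0,1],[0,0,-1.5,0,0,0,1],[0,0,-3,0,0,0,1],[0,0,-3,0,0,0,1],[0,0,-2.5,0,0,0,1],[0,0,0,0,0,0,1]]'; python3 go.py .6328 .248 .16
python3 - <<'E'
from bench import r
import cv2
a=[cv2.resize(r.camera(c)["frame"][y:y+180,x:x+240,::-1],(400,300)) for c,x,y in(("scene",130,100),("side",250,100))]
cv2.imwrite("pics/g7.png",cv2.hconcat(a))
E
```

```text
time: 28.08
ee_pos: [0.4516, -0.1001, 0.1596]
eef_rot: [0.056, 0.998, -0.0, 0.002]
ft_force: [-0.3, 0.7, -0.3]
width: 0.0868
t 28.07 pos [ 0.4516 -0.1001  0.1596] phi 1.458 tilt 0.0045 width 0.0868 F [-0.3  0.7 -0.3] j7 1.56
tool shift cm [-14.09  36.63  -0.  ]
```

View pics/g7.png

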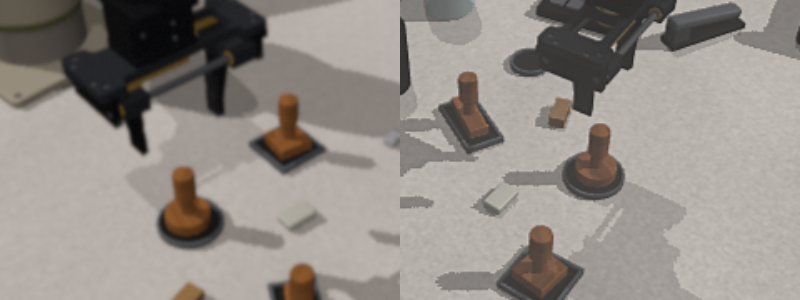

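The large round stamp is seated and centred. The small round one is last.

```bash
python3 -m jog '[[-1.4,3.6,0,0,0,0,1],[-1.4,3.6,0,0,0,0,1],[-1.4,3.7,0,0,0,0,1],[-1.4,3.7,0,0,0,0,1],[-1.4,3.7,0,0,0,0,1],[-1.4,3.7,0,0,0,0,1],[-1.4,3.7,0,0,0,0,1],[-1.4,3.7,0,0,0,0,1],[-1.4,3.6,0,0,0,0,1],[-1.4,3.6,0,0,0,0,1],[0,0,0,0,0,0,1],[0,0,0,0,0,0,1]]'; python3 go.py .6328 .248 .054
```

```text
time: 29.68
ee_pos: [0.6301, 0.2474, 0.1557]
eef_rot: [0.056, 0.998, -0.001, -0.001]
ft_force: [-0.0, -0.8, 0.3]
width: 0.0867
t 29.68 pos [0.6301 0.2474 0.1557] phi 1.458 tilt 0.0019 width 0.0867 F [-0.  -0.8  0.3] j7 0.86
tool shift cm [-0.27  0.1  10.17]
```

```bash
python3 -m jog '[[-0.2,0.05,2,0,0,0,1],[0,0,2.5,0,0,0,1],[0,0,2.5,0,0,0,1],[0,0,2,0,0,0,1],[0,0,1.2,0,0,0,1],[0,0,0,0,0,0,1],[0,0,0,0,0,0,1]]'; python3 go.py .6328 .248 .054
```

```text
time: 30.55
ee_pos: [0.6332, 0.2485, 0.0558]
eef_rot: [0.056, 0.998, 0.0, 0.001]
ft_force: [0.1, 0.2, 0.2]
width: 0.087
t 30.55 pos [0.6332 0.2485 0.0558] phi 1.458 tilt 0.0014 width 0.0870 F [0.1 0.2 0.2] j7 0.83
tool shift cm [ 0.03 -0.05  0.18]
```

```bash
python3 -m jog '[[0.03,-0.05,0.18,0,0,0,1],[0,0,0,0,0,0,0],[0,0,0,0,0,0,-0.3],[0,0,0,0,0,0,-1],[0,0,0,0,0,0,-1],[0,0,0,0,0,0,-1],[0,0,0,0,0,0,-1],[0,0,0,0,0,0,-1]]'; python3 go.py .6251 -.2732 .19
```

```text
time: 31.55
ee_pos: [0.6323, 0.2478, 0.0531]
eef_rot: [0.056, 0.998, 0.0, 0.0]
ft_force: [0.4, 0.4, -0.2]
width: 0.0256
t 31.55 pos [0.6323 0.2478 0.0531] phi 1.458 tilt 0.0001 width 0.0256 F [ 0.4  0.4 -0.2] j7 0.83
tool shift cm [ -5.15 -51.85 -13.7 ]
```

```bash
python3 -m jog '[[0,0,-1,0,0,0,-1],[0,0,-2,0,0,0,-1],[0,0,-3,0,0,0,-1],[0,0,-4,0,0,0,-1],[0,0,-4,0,0,0,-1],[-0.2,-2,0,0,0,0,-1],[-0.4,-4,0,0,0,0,-1],[-0.4,-4,0,0,0,0,-1],[-0.4,-4,0,0,0,0,-1],[-0.4,-4,0,0,0,0,-1],[-0.4,-4,0,0,0,0,-1],[-0.4,-4,0,0,0,0,-1],[-0.4,-4,0,0,0,0,-1],[-0.4,-4,0,0,0,0,-1],[-0.4,-4,0,0,0,0,-1],[-0.4,-4,0,0,0,0,-1],[-0.4,-4,0,0,0,0,-1],[-0.3,-3,0,0,0,0,-1],[-0.25,-2.85,0,0,0,0,-1],[0,0,0,0,0,0,-1]]'; python3 -m jog '[[0,0,0,0,0,0,-1]]'; python3 go.py .6251 -.2732 .0571
python3 - <<'E'
from bench import r
import cv2
a=[cv2.resize(r.camera(c)["frame"][y:y+180,x:x+240,::-1],(400,300)) for c,x,y in(("scene",130,200),("side",220,20))]
cv2.imwrite("pics/g8.png",cv2.hconcat(a))
E
```

```text
time: 34.05
ee_pos: [0.6235, -0.277, 0.1928]
eef_rot: [0.059, 0.998, -0.001, -0.0]
ft_force: [-0.1, 0.7, -1.1]
width: 0.0255
time: 34.17
ee_pos: [0.6249, -0.2727, 0.1931]
eef_rot: [0.056, 0.998, 0.0, -0.0]
ft_force: [-0.1, 0.6, -0.2]
width: 0.025
t 34.17 pos [ 0.6249 -0.2727  0.1931] phi 1.458 tilt 0.0007 width 0.0250 F [-0.1  0.6 -0.2] j7 1.71
tool shift cm [-0.03 -0.06 13.6 ]
```

View pics/g8.png

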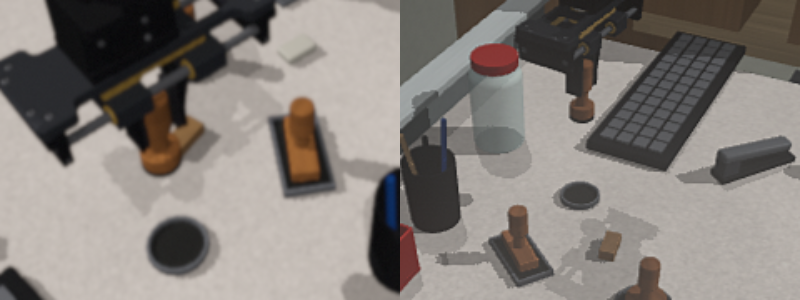

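A jar with a red lid shows in the side view that the gripper hid before. I check its clearance before lowering.

Run:
```python
import pickle;from fit import *
p=pickle.load(open('ps.pkl','rb'))[1]
for u,v in((279,108),(264,103),(293,105)): print(ground(p,u,v,0))
print(ground(p,277,60,.13))
```

```text
[ 0.79968634 -0.3322327 ]
[ 0.84848588 -0.33450456]
[ 0.7725063  -0.36172284]
[ 0.80747784 -0.35087669]
```

The jar's nearest point is at x ≈ 0.77 and the gripper body ends at about 0.67, so it is clear. I lower the stamp.

```bash
python3 -m jog '[[0,-0.05,1.5,0,0,0,-1],[0,0,3,0,0,0,-1],[0,0,3,0,0,0,-1],[0,0,2.5,0,0,0,-1],[0,0,1.8,0,0,0,-1],[0,0,0.9,0,0,0,-1],[0,0,0.4,0,0,0,-1],[0,0,0.2,0,0,0,-1],[0,0,0.1,0,0,0,-1],[0,0,0.15,0,0,0,-1],[0,0,0,0,0,0,-1]]'; python3 go.py .6251 -.2732 .0571
```

```text
time: 35.65
ee_pos: [0.6251, -0.2738, 0.0577]
eef_rot: [0.056, 0.998, -0.0, 0.0]
ft_force: [-0.2, -0.6, -1.6]
width: 0.0256
t 35.65 pos [ 0.6251 -0.2738  0.0577] phi 1.458 tilt 0.0002 width 0.0256 F [-0.2 -0.6 -1.6] j7 1.68
tool shift cm [0.   0.06 0.06]
```

```bash
python3 -m jog '[[0,0,0.06,0,0,0,-1],[0,0,0,0,0,0,-1],[0,0,0,0,0,0,-0.2],[0,0,0,0,0,0,0.2],[0,0,0,0,0,0,0.6],[0,0,0,0,0,0,1],[0,0,0,0,0,0,1],[0,0,-1.5,0,0,0,1],[0,0,-3,0,0,0,1],[0,0,-3,0,0,0,1],[0,0,-4,0,0,0,1],[0,0,-4,0,0,0,1],[0,4,0,0,0,0,1],[0,4,0,0,0,0,1],[0,4,0,0,0,0,1],[0,4,0,0,0,0,1],[0,4,0,0,0,0,1],[0,4,0,0,0,0,1],[0,4,0,0,0,0,1],[0,4,0,0,0,0,1]]'; python3 -m jog '[[0,4,-1,0,0,0,1],[0,4,-1,0,0,0,1],[0,4,-1,0,0,0,1],[0,0,0,0,0,0,1],[0,0,0,0,0,0,1]]'
cat > m3.py <<'E'
from bench import r
import fit as F, json
from fit import *
ps=[r.camera('scene'),r.camera('side')]
pose=json.load(open('pose.json'))
pairs={k:k.replace('stamp','rest').replace('_mid','') for k in S}
for i,p in enumerate(ps): cv2.imwrite(f'pics/end{i}.png',p['frame'][:,:,::-1])
F.brown=lambda f:((f[...,0].astype(float)-f[...,2])/(f.max(2)+1.)*255>(95 if f is ps[0]['frame'] else 48)).astype(float)
T=[p['camera_from_world'].copy() for p in ps]
for k,n in pairs.items():
    x,y,w=pose[n]
    for p,t in zip(ps,T):                      # shift world by floor height 4 mm
        M=np.eye(4); M[2,3]=.004; p['camera_from_world']=t@M
    rc=[]
    for p in ps:
        sh,size=S[k];o=outline(sh,size);P=np.r_[pl(o,x,y,w,0),pl(outline('round',[.026]),x,y,w,.08)]
        q=proj(p,P); rc.append([*q.min(0),*q.max(0)])
    print(k,'off mm',[np.round((np.array(fit(pp,rr,k,'e' if len(pp)==2 else None,pad=7)[0][:2])-[x,y])*1000,1).tolist() for pp,rr in ((ps,rc),(ps[:1],rc[:1]),(ps[1:],rc[1:]))],'cost',round(fit(ps,rc,k)[1],2))
cv2.imwrite('pics/fit3.png',np.hstack([np.vstack([cv2.imread(f'pics/e_{n}_{i}.png') for n in S]) for i in(0,1)])[::1])
E
python3 m3.py; python3 go.py; python3 -c "
import cv2;cv2.imwrite('pics/end.png',cv2.resize(cv2.hconcat([cv2.imread('pics/end0.png'),cv2.imread('pics/end1.png')]),(800,250)));a=cv2.imread('pics/fit3.png');print(a.shape);cv2.imwrite('pics/fit3.png',cv2.resize(a,(600,600)))"
```

```text
time: 38.15
ee_pos: [0.6613, 0.0455, 0.2134]
eef_rot: [0.056, 0.998, 0.0, 0.001]
ft_force: [0.0, -0.5, -0.3]
width: 0.087
time: 38.78
ee_pos: [0.6747, 0.1628, 0.2426]
eef_rot: [0.057, 0.998, -0.0, 0.0]
ft_force: [-1.0, -0.4, -1.1]
width: 0.0873
stamp_large_round_mid off mm [[-1.4, -0.7], [-1.1, -1.1], [-0.1, -5.1]] cost 0.38
stamp_small_round_mid off mm [[0.0, -0.5], [0.4, -0.3], [1.1, -3.5]] cost 0.27
stamp_square_mid off mm [[0.9, 0.3], [2.9, -0.2], [1.7, -1.3]] cost 0.23
stamp_oblong_mid off mm [[3.2, -3.1], [2.7, -1.6], [2.8, -4.2]] cost 0.27
t 38.88 pos [0.6748 0.1618 0.2422] phi 1.456 tilt 0.0009 width 0.0867 F [-0.1 -0.5 -0.1] j7 1.02
(800, 800, 3)
```

View pics/end0.png

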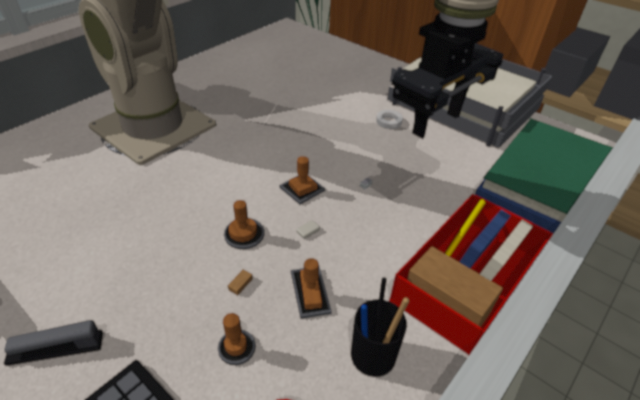

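View pics/end1.png

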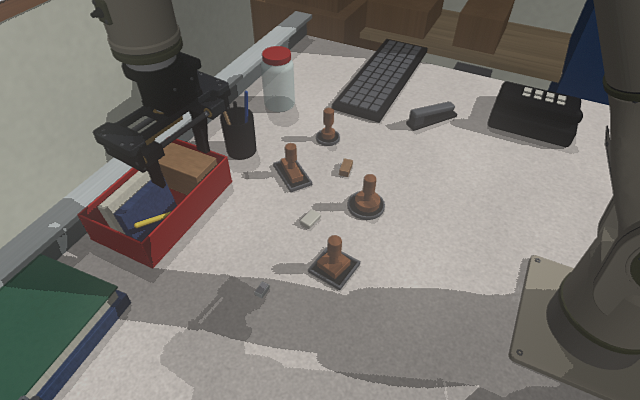

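View pics/fit3.png

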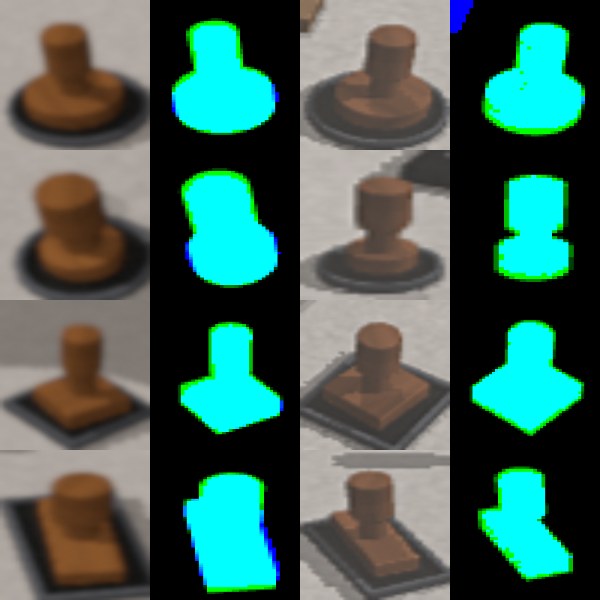

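All four stamps stand upright inside their rims in both views, within about 5 mm of centre, and the gripper is clear at z 0.24. I hand in.

```bash
python3 -c "
from bench import r
print(r.close_job())"
```

```text
the job is handed in; nothing more can be done
None
```

All four stamps are in their matching rests and the job is handed in, at about 39 s of the 104 s allowed. I picked each one up by its handle, turned the square and oblong ones to line up with their rests, lowered them slowly, and opened the gripper only when they were down. No verdict is reported.

**Final position check:** I fitted each stamp's known shape to the last pictures, using both fixed cameras together.

| Stamp | Distance from rest centre (limit 14 mm) |
|---|---|
| Large round | about 1.6 mm |
| Small round | about 0.5 mm |
| Square | about 1 mm |
| Oblong | about 4.5 mm |

- **Camera agreement:** fitted with one camera at a time, the results differ by up to about 4 mm. The worst single-camera figure was about 5 mm, for the large round and oblong stamps.
- **Seating:** both pictures show every stamp upright inside its rim. I did not measure tilt or underside height directly; those rest on the pictures, the shape fits and the measured lowering heights.
- **Forces and clearance:** the wrist force was about 2 N or less in every reading, taken at the end of each move. The gripper was clear of everything when I handed in.
- **What went wrong:** the first measurement failed. The finder missed two items and my brightness threshold was wrong for the rests. I corrected both before picking anything up.

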